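# Set the bench tweezers to the green gauge and hold

### The arm

A 6-joint arm with a two-finger parallel gripper is mounted at the origin on the work surface. World frame = base frame: x ahead of the robot, y to its left, z up, the work surface at z = 0. Lengths are in m, angles in rad, forces in N, time in s.
With the tool pointing down it reaches from about 0.25 to 0.725 m from the base axis. Payload 4 kg.
Tool frame: the origin (TCP) lies between the finger pads; the fingertips stand 17 mm ahead of it and the grasp point (between the pads) lies 2 mm behind it; z points along the fingers, y is the direction in which the jaws open and shut (so a half turn about z gives the same grasp; the last joint's range is limited). The gripper opens to 85 mm and grips with 20 to 120 N. Pads are 22 mm wide; open, the fingers measure 114 mm over their backs; the gripper's body (76 mm by 85 mm) begins 54 mm behind the grasp point. The pads swing forward as they close: fully open they stand 13 mm farther back than shut.
Start: joints at [1.24, 0.241, 0.005, 1.335, 0, 1.571], TCP at [0.162, 0.473, 0.248] pointing down, gripper open.
Joint ranges: [-2.72, 2.72], [-1.05, 1.87], [-1.09, 1.28], [-1.99, 2.15], [-1.42, 1.44], [-3.14, 3.14]. Speed limits (rad/s): [2.79, 2.79, 3.14, 3.14, 3.14, 3.14].

### API

Orientations are given as a unit quaternion [x, y, z, w].
In Python, from workcell import monitor, imaging, bot, models gives the robot as it stands. The module is installed in compiled form; this text tells all that it offers.
- The arm moves only by the tool jog_arm, never from a script. Its argument "moves" is a list of rows, each a list of 2 entries, a list of its own where there are three numbers: the shift along the tool's x, y, z in mm, then the turn about the tool's z in degrees. In form: [[[tx, ty, tz], spin], ...]. A call has 1 to 12 rows; each row is the pose to reach, as a shift and turn from the pose commanded when the call began, along the tool's axes at that moment; what a row does not reach only later rows make up. A row lasts 1/10 s, in which the tool goes at most 50 mm and 8.59 degrees, less where a joint would pass 70% of its speed; a pose out of reach is approached as far as the arm can. A call with a gripper value outside its range is refused whole. "hand" is the finger opening in mm, from 0 to 85.4, set as the call begins (left out, the last holds). The fingers move at their own pace and stop on an object; the grip force is fixed at half the most. Time passes only in rows, so rows that repeat a pose let the fingers close. It gives the time, the measured TCP pose, the force and the opening at its end, in the units of the state.
- monitor.get_obs(): the state, without advancing time (a new reading comes with each control period).
- imaging.camera(name): name is "side" or "top" or "wrist"; returns the picture (480x640x3 uint8, red, green, blue); there is no depth.
- imaging.calibration(name): a dict with "camera_matrix" (3x3 intrinsics, pixels), "rvec" (rotation vector, rad) and "tvec" (3), from world to camera coordinates, as OpenCV has them; the wrist camera has in their place "hand_eye" (4x4, takes a point from camera to tool coordinates, whose origin is the TCP and whose axes are the flange's). Camera axes: x right, y down, z forward; pixel columns grow to the right and rows downward; lengths in m; the calibration is good to about 2 mm. The wrist camera is an equidistant fisheye: a pixel r from the principal point sees the ray r / f radians off the axis. A picture is of the moment at which its call begins: read the wrist's pose just before it. calibration takes no time and is no camera call.
- bot.job_done(): hands the job in, once; it reports no verdict.
Trained networks look in the newest picture that a camera, given by its name, has taken for a name from the list of things; names that differ only in an ending like _2 or _b are one class to them, and where a whole thing is asked for, a point or a joint stands for the part that bears it (a point fixed in the world has none). Each returns a list of dicts, best first, with "confidence" (0 to 1); they miss things now and then, are a little off and sometimes report something else, mostly with a low value. They report only what shows in the picture. A call takes as long as a camera call. They do not tell look-alikes from the thing itself.
- models.look_for(camera, thing): "centre" ([column, row] in pixels, amid what is visible of it).
- models.regions_of(camera, thing): "region" (480x640 bool, what is visible of it) and "centre" ([column, row] in pixels, amid what is visible of it).
- models.landmark_of(camera, thing): "centre" ([column, row] in pixels: a listed point, or the origin of a listed thing).
The state is a dict: "clock": time; "joint_pos": joint angles; "joint_vel": joint speeds; "tau": joint torques, N m; "eef_pos": TCP position; "tool_rot": TCP orientation; "ft_force": force on the tool from outside, world axes, zero at the start; "ft_torque": the same for the moment, N m; "grip_width": finger opening in m.
Only numpy, scipy, OpenCV 4.12 (cv2) and the standard library are available. Lean on these libraries where they do the work, as an engineer would, in place of code of your own. Each camera call takes 0.05 s, during which the arm holds its last target. There are 200 camera calls.

### The job

Take the gauge blade with the green stripe out of the wooden rack, stand it fully home in the slot of the tweezer stand and let go of it. Then squeeze the orange pads of the sprung tweezers until the tips are as far apart as the green stripe is wide (16 mm), never pinching the tips nearly shut, and finish while still holding that gap steady, without letting go. Leave the blue gauge, the spools and the varnish bottle where they are.

Things in the scene. Friction and masses are not known exactly. Their poses are not given: they have to be found in the camera images.
- stand: Bench stand, fixed to the table: black base plate 220 x 70 x 6 mm, origin on the table under the finger pads. Its +x runs to the dark heel post (x = 88 to 118 mm, 58 mm tall) that carries the tweezers; the tips point along -x. An aluminium block at x = -74 mm (30 mm along x, 60 mm along y, top at z = 30 mm) has the gauge slot in its top. +z is up. The stand's yaw is within 0.4 rad of the robot's frame.
- slot (a point): Centre of the floor of the gauge slot, 6 mm above the table; axes as the stand's. The slot is open at the top, 24 mm deep, 10 mm along x by 42 mm along y, its mouth chamfered 2 mm at z = 30 mm over the table.
- squeeze_point (a point): Point midway between the two orange finger pads, 50 mm above the table; axes as the stand's; squeeze along y. Each pad is 28 mm long (x) and 22 mm tall (z = 39 to 61 mm). Over the pads' outer faces it is 48 mm at rest and about 31 mm at the wanted gap; nothing above them, the base plate's top is 44 mm below this point.
- tip_left (a point): Inner face of the left (+y of the stand) tweezer tip, 50 mm above the table, at x = -59 mm of the stand. The tips stand 44 mm apart at rest; when they frame the 16 mm green stripe of the seated gauge they are 16 mm apart. The tip steel is 8 mm tall and 4 mm thick; the arms are 14 mm tall.
- tip_right (a point): The same for the right tip (-y).
- jaw_left (a joint): Turn of the left steel tweezer arm about its heel (x = 100 mm, y = 3 mm of the stand): 0 at rest (sprung open), grows as it is squeezed inwards, at most 0.12 rad. Each tip's inner face lies 1 mm + 160 mm x sin(0.131 - value) from the stand's centre line, so both at 0.087 give 16 mm between the tips. Springy, 2.5 N m/rad: about 1.5 N on each pad starts it, about 3.7 N holds the wanted gap. Closing over the pads by 1 mm closes the tips by 1.6 mm.
- jaw_right (a joint): The same for the right arm.
- rack: Dark wooden rack fixed to the table, 140 x 75 x 30 mm, origin under its centre; two slots at x = -35 and +35 mm, 24 mm deep, 11 x 43 mm, each holding one gauge upright. Which gauge is in which slot varies; the rack and stand may be on either side.
- green_gauge: Flat gauge blade, white plastic with a 16 mm wide green stripe down the middle of both faces and over its top edge; 8 mm thick (x), 40 mm wide (y), 100 mm tall, about 40 g. Origin: centre of its underside, z up along the blade. It starts upright in the rack, its foot 6 mm above the table; in the stand its top is 106 mm above the table and its face stands about 11 mm beyond the tweezer tips. Either face may look to the tips.
- blue_gauge: the other gauge, same size as green_gauge but with a blue stripe 28 mm wide; stays in the rack. Origin: centre of its underside.
- red_spool: thread spool, 28 mm across, 34 mm tall, red thread, standing upright near the stand or rack. Origin: underside centre.
- yellow_spool: thread spool, same size, yellow thread.
- orange_spool: thread spool, same size, orange thread.
- varnish: small amber bottle, 24 mm across, 55 mm tall, black cap. Origin: underside centre.
Not all that is in view belongs to the job. What is shaped like the green_gauge but pink or red is not meant. There is more than one size of the stand; the job needs the larger.

How it is judged:
On the way, in this order (a step that is already met when the one before it is completed fails the run):
1. the green gauge stands fully home in the stand's slot and is let go (z of green_gauge in the frame of slot below 0.003 m and horizontal distance between green_gauge and slot below 0.004 m and angle between green_gauge's own z axis and vertical below 0.1 rad and contact force between the fingers and green_gauge below 0.1 N), for 0.2 s.
2. the tips are squeezed to the stripe's width (distance between tip_left and tip_right between 0.013 and 0.019 m and contact force between the fingers and stand above 1 N), for 0.3 s.
At the end, for the whole second after the job is handed in: The robot still squeezes the tweezers (over 1 N) with the tips 16 mm apart, give or take 3 mm, and steady (each arm under 0.04 rad/s), while the green gauge stands free and upright in the stand's slot (within 3 mm of its floor, 4 mm sideways, 0.1 rad of upright) (all of step 1 and all of step 2 and velocity of joint jaw_left between -0.04 and 0.04 rad/s and velocity of joint jaw_right between -0.04 and 0.04 rad/s); the arm keeps its last pose, push and grip.
It fails at once if the tips were pinched nearly shut (under 8 mm) (distance between tip_left and tip_right below 0.008 m).
It fails at once if the blue gauge, a spool or the varnish bottle was displaced by over 30 mm (distance of any of blue_gauge, red_spool, yellow_spool, orange_spool, varnish from where it was at the start of the episode above 0.03 m).
It also fails if it takes over 51 s, if anything falls off the work surface, if the arm or the gripper's body presses on something with over 40 N, if the wrist force passes 120 N, or if a joint passes its speed limit or range.

## Working session

There is one attempt and no reset: what is moved stays moved. The work goes in short steps, Python scripts to look and compute and a tool call to move; the robot and the scene stay as the last step left them, time stands still between calls to the robot, and variables do not carry over. Pictures are saved under pics/ and viewed, about 8 in all and at most 12, crops included, and the job is handed in when it is done.

Besides the shell and the picture viewer there is one more tool, called after "Emit:" by a JSON object that holds its "fn" and its "kwargs", one argument or row to a line. jog_arm: Moves the arm, as the interface text tells. Its arguments: {"type":"object","properties":{"moves":{"type":"array","items":{"type":"array"}},"hand":{"type":"number"}},"required":["moves"]}

```bash
mkdir -p pics; python3 - <<'E'
from workcell import monitor, imaging, bot, models
import cv2, numpy as np
o=monitor.get_obs(); print(o)
for c in ("top","side"):
    im=imaging.camera(c); cv2.imwrite(f"pics/{c}0.png",im[:,:,::-1]); k=imaging.calibration(c); print(c,k)
    for t in ("stand","slot","squeeze_point","tip_left","tip_right","rack","green_gauge","blue_gauge","red_spool","varnish"):
        print(t,[(np.round(d["centre"],1).tolist(),round(d["confidence"],2)) for d in models.landmark_of(c,t)][:4])
print(imaging.calibration("wrist"), monitor.get_obs()["clock"])
E
```

```text
{'clock': 0.0, 'joint_pos': array([1.23997647e+00, 2.41392310e-01, 3.72297494e-03, 1.33520706e+00,
       1.02113039e-05, 1.57078743e+00]), 'joint_vel': array([ 0.00227418,  0.00065161, -0.0014857 ,  0.00037149, -0.00032329,
        0.00014021]), 'tau': array([ 1.03460548e-03, -3.72322154e+01,  2.52406347e+01,  1.67901098e-02,
        7.05253797e-05,  2.43015421e-06]), 'eef_pos': array([0.1622115 , 0.47232134, 0.24742277]), 'tool_rot': array([ 1.64652208e-01,  9.86351139e-01, -1.02499928e-03, -1.76289435e-04]), 'ft_force': array([-0.09405467, -0.0966463 , -0.1888053 ]), 'ft_torque': array([ 0.01115936,  0.02451199, -0.01317312]), 'grip_width': 0.08533212347842112}
top {'camera_matrix': array([[487.40919598,   0.        , 316.95506152],
       [  0.        , 487.40919598, 241.54740928],
       [  0.        ,   0.        ,   1.        ]]), 'rvec': array([ 2.12812989, -2.18960539,  0.10116188]), 'tvec': array([0.03552721, 0.50119715, 1.03650008])}
stand [([189.9, 338.5], 0.8), ([242.0, 221.0], 0.79), ([324.8, 167.5], 0.32)]
slot [([252.2, 252.6], 0.77), ([204.7, 355.9], 0.7)]
squeeze_po
[... 1059 characters left out ...]
.2, 360.9], 0.95), ([331.4, 323.3], 0.7), ([391.8, 312.4], 0.64)]
blue_gauge [([416.7, 295.2], 0.75)]
red_spool [([430.6, 422.1], 0.88)]
varnish [([405.7, 242.9], 0.63)]
{'camera_matrix': array([[371.64829954,   0.        , 321.69566369],
       [  0.        , 371.64829954, 238.90740036],
       [  0.        ,   0.        ,   1.        ]]), 'hand_eye': array([[ 1.13769116e-03, -9.60163593e-01, -2.79436184e-01,
         7.12597097e-02],
       [ 9.99998910e-01,  8.29264980e-04,  1.22196014e-03,
         1.19878440e-03],
       [-9.41554997e-04, -2.79437269e-01,  9.60163489e-01,
        -1.25094261e-01],
       [ 0.00000000e+00,  0.00000000e+00,  0.00000000e+00,
         1.00000000e+00]])} 1.1
```

View both.

View pics/top0.png

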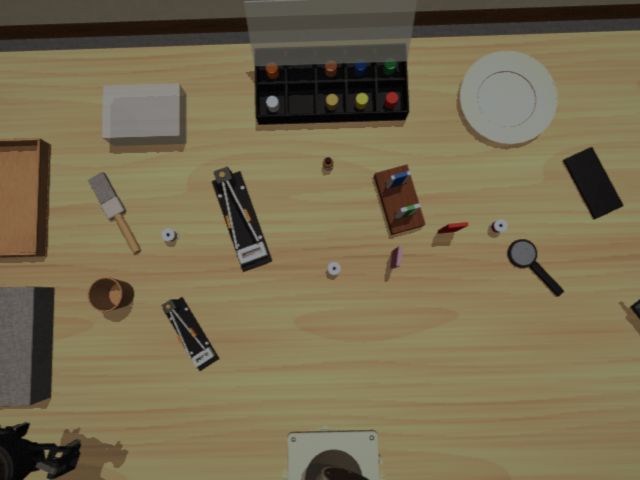

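View pics/side0.png

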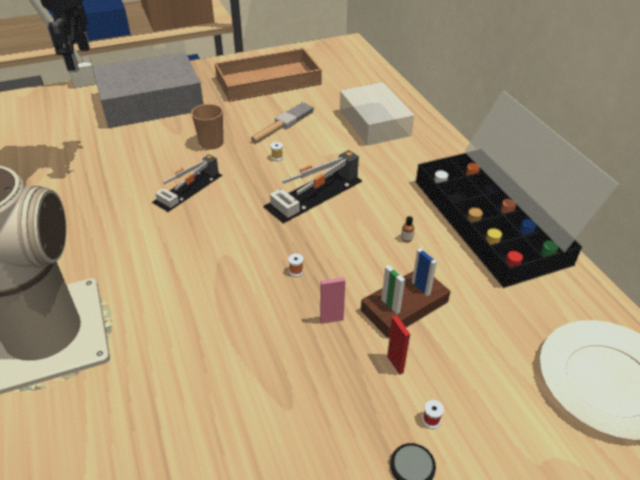

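The top view shows two stands: the larger at (242,221) and a smaller one at (190,335), so I need the first. The green-striped gauge is in the near slot of the rack at (408,212), with the blue one at (398,180). The pink blade (396,257) and red blade (453,228) stand loose on the table and are decoys. The side view agrees: green at (394,285), blue at (425,270).

```bash
cat > h.py <<'E'
from workcell import monitor, imaging, bot, models
import cv2, numpy as np
from scipy.spatial.transform import Rotation as R
def ray(cam,px,obs=None):
    "origin and unit direction in world"
    k=imaging.calibration(cam); K=k["camera_matrix"]; px=np.array(px,float)
    n=(px-K[:2,2])/K[0,0]
    if cam=="wrist":
        t=np.linalg.norm(n); d=np.r_[n/t*np.sin(t),np.cos(t)] if t>1e-9 else np.array([0,0,1.])
        H=k["hand_eye"]; W=R.from_quat(obs["tool_rot"]).as_matrix()
        return W@H[:3,3]+obs["eef_pos"], W@H[:3,:3]@d
    M=cv2.Rodrigues(k["rvec"])[0]; d=M.T@np.r_[n,1]
    return -M.T@k["tvec"].ravel(), d/np.linalg.norm(d)
def onz(cam,px,z,obs=None):
    o,d=ray(cam,px,obs); return o+d*(z-o[2])/d[2]
def proj(P,obs):
    k=imaging.calibration("wrist");K=k["camera_matrix"];H=k["hand_eye"];W=R.from_quat(obs["tool_rot"]).as_matrix()
    c=H[:3,:3].T@(W.T@(np.array(P)-obs["eef_pos"])-H[:3,3]); t=np.arctan2(np.hypot(*c[:2]),c[2])
    return K[:2,2]+K[0,0]*t*c[:2]/np.hypot(*c[:2])
def yaw(obs): 
    W=R.from_quat(obs["tool_rot"]).as_matrix(); return np.arctan2(W[1,0],W[0,0])
def tool(obs,dP):  # world delta -> tool mm
    return R.from_quat(obs["tool_rot"]).as_matrix().T@np.array(dP)*1000
E
python3 - <<'E'
from h import *
np.set_printoptions(precision=4,suppress=True)
print("slot",onz("top",(252.2,252.6),.006),onz("side",(283.9,206.1),.006))
print("sq",onz("top",(238,214.7),.05),onz("side",(311.6,176.1),.05))
print("rack",onz("top",(394.1,201.2),.0),onz("side",(405.8,306.2),.0))
print("green top",onz("top",(409,211),.106),onz("side",(390,269),.106)); print("blue top",onz("top",(400,179),.106))
print("spools",onz("top",(168,235),.034),onz("top",(334,269),.034),"varn",onz("top",(328,163),.05),"pink",onz("top",(397,257),.05),"red",onz("top",(453,228),.05))
o=monitor.get_obs();print("yaw",yaw(o),R.from_quat(o["tool_rot"]).as_matrix())
E
```

```text
slot [0.4838 0.1663 0.006 ] [0.4821 0.1659 0.006 ]
sq [0.5627 0.1894 0.05  ] [0.552  0.1869 0.05  ]
rack [ 0.5913 -0.1547  0.    ] [ 0.5948 -0.1657  0.    ]
green top [ 0.5503 -0.1681  0.106 ] [ 0.5551 -0.1631  0.106 ]
blue top [ 0.617  -0.1529  0.106 ]
spools [0.5252 0.3458 0.034 ] [ 0.4407 -0.0139  0.034 ] varn [ 0.6704 -0.0078  0.05  ] pink [ 0.4616 -0.148   0.05  ] red [ 0.5201 -0.2699  0.05  ]
yaw 2.8108058799782367 [[-0.9458  0.3248 -0.    ]
 [ 0.3248  0.9458  0.    ]
 [ 0.      0.     -1.    ]]
```

Emit:
{"fn": "jog_arm", "kwargs": {
  "moves": [
    [[-443,-157,47],0],
    [[-443,-157,47],0],
    [[-443,-157,47],0],
    [[-443,-157,47],0],
    [[-443,-157,47],0],
    [[-443,-157,47],0],
    [[-443,-157,47],0],
    [[-443,-157,47],0],
    [[-443,-157,47],0],
    [[-443,-157,47],0],
    [[-443,-157,47],0],
    [[-443,-157,47],0]
  ]
}}

```text
clock: 2.3
eef_pos: [0.5303, 0.1801, 0.2009]
tool_rot: [0.165, 0.986, -0.0, -0.001]
ft_force: [-0.9, 0.8, 0.7]
grip_width: 0.0856
```

```bash
python3 - <<'E'
from h import *
np.set_printoptions(precision=4,suppress=True)
o=monitor.get_obs(); print(o["eef_pos"],yaw(o),o["joint_pos"],o["clock"],abs(o["joint_vel"]).max())
im=imaging.camera("wrist"); cv2.imwrite("pics/w1.png",im[:,:,::-1])
for t,z in (("slot",.006),("squeeze_point",.05),("tip_left",.05),("tip_right",.05),("stand",0)):
    for d in models.landmark_of("wrist",t)[:2]: print(t,np.round(d["centre"],1),round(d["confidence"],2),onz("wrist",d["centre"],z,o))
E
```

```text
[0.5303 0.1801 0.2009] 2.8095674041422334 [0.3272 0.3835 0.0799 1.2683 0.0005 0.6593] 2.3 0.031869822295622345
slot [285.3 167.6] 0.64 [0.4805 0.1657 0.006 ]
slot [316.4 172.9] 0.51 [0.4937 0.1895 0.006 ]
squeeze_point [339.5 253.3] 0.69 [0.5548 0.188  0.05  ]
tip_left [314.8 172.9] 0.64 [0.4892 0.1904 0.05  ]
tip_right [269.4 209.4] 0.91 [0.504  0.1486 0.05  ]
stand [339.7 232. ] 0.87 [0.552  0.1916 0.    ]
stand [272.4 210.5] 0.6 [0.5132 0.1407 0.    ]
```

View pics/w1.png

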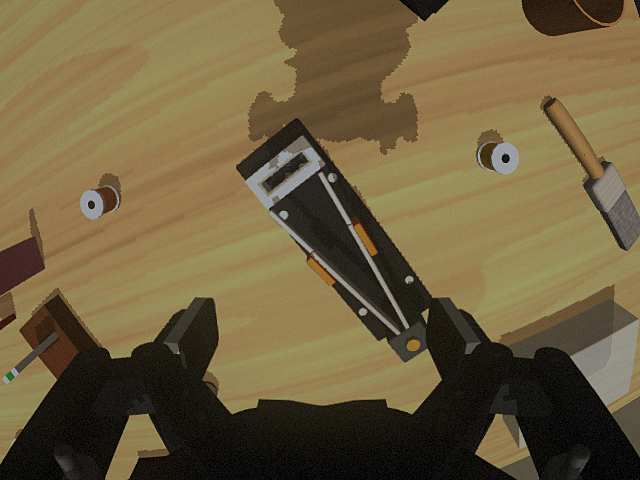

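The wrist view shows the large stand: slot block around (287,170), pads at (322,268) and (364,238), heel at (412,345). I'll rectify it onto the z = 30 mm plane for an accurate pose.

```bash
cat >> h.py <<'E'
def ortho(im,obs,z,c,half,s):  # s m/px; rows=-x, cols=-y of world
    n=int(2*half/s); g=np.arange(n)
    X=c[0]+half-g*s; Y=c[1]+half-g*s
    k=imaging.calibration("wrist");K=k["camera_matrix"];H=k["hand_eye"];W=R.from_quat(obs["tool_rot"]).as_matrix()
    P=np.stack([np.repeat(X[:,None],n,1),np.repeat(Y[None],n,0),np.full((n,n),z)],-1)-obs["eef_pos"]
    q=(P@W-H[:3,3])@H[:3,:3]; r=np.hypot(q[...,0],q[...,1]); t=np.arctan2(r,q[...,2])
    m=K[:2,2]+K[0,0]*(t/r)[...,None]*q[...,:2]; m=m.astype(np.float32)
    return cv2.remap(im,m[...,0],m[...,1],cv2.INTER_LINEAR)
def rects(mask,c,half,s,amin=50):
    out=[]
    for k in cv2.findContours(mask.astype(np.uint8),cv2.RETR_CCOMP,cv2.CHAIN_APPROX_NONE)[0]:
        if cv2.contourArea(k)<amin: continue
        (u,v),(w,h),a=cv2.minAreaRect(k); b=cv2.boxPoints(((u,v),(w,h),a)); e=[b[1]-b[0],b[2]-b[1]]; L=max(e,key=np.linalg.norm)
        ang=np.arctan2(-L[0],-L[1]) # world direction of long side (x=-row,y=-col)
        out.append((np.round([c[0]+half-v*s,c[1]+half-u*s],4),np.round(sorted((w*s*1000,h*s*1000)),1),round((ang)%np.pi,4)))
    return out
E
python3 - <<'E'
from h import *
o=monitor.get_obs(); im=cv2.cvtColor(cv2.imread("pics/w1.png"),cv2.COLOR_BGR2RGB)
s=.0004
c=(.4805,.1657);half=.05
A=ortho(im,o,.03,c,half,s); g=cv2.cvtColor(A,cv2.COLOR_RGB2HSV)
white=(g[...,2]>110)&(g[...,1]<60)
print("block",rects(white,c,half,s,800))
k=cv2.morphologyEx(white.astype(np.uint8),cv2.MORPH_OPEN,np.ones((9,9)))
print("open",rects(k,c,half,s,800))
for q in cv2.findContours(k,cv2.RETR_CCOMP,cv2.CHAIN_APPROX_NONE)[0]: pass
hole=(g[...,2]<110)
n,l,st,ce=cv2.connectedComponentsWithStats(hole.astype(np.uint8)); 
for i in range(1,n):
    if 300<st[i,4]<8000: print("dark",st[i],rects(l==i,c,half,s,200))
c2=(.555,.188)
B=ortho(im,o,.061,c2,half,s); h=cv2.cvtColor(B,cv2.COLOR_RGB2HSV)
org=(h[...,0]<20)&(h[...,0]>5)&(h[...,1]>190)&(h[...,2]>110)
print("pads",rects(org,c2,half,s,300))
cv2.imwrite("pics/o1.png",np.hstack([cv2.resize(A,(400,400)),cv2.resize(B,(400,400))])[:,:,::-1])
E
```

```text
block [(array([0.4825, 0.1672]), array([30.2, 60.5]), np.float32(1.9016)), (array([0.4824, 0.1677]), array([12. , 42.9]), np.float32(1.8737)), (array([0.5113, 0.1981]), array([ 3.9, 39.9]), np.float32(0.1974))]
open [(array([0.4826, 0.1673]), array([30.1, 60.5]), np.float32(1.8952)), (array([0.4814, 0.1685]), array([14.9, 45.5]), np.float32(1.9222))]
dark [  67   93  106   56 2673] [(array([0.4824, 0.1677]), array([11.2, 42.2]), np.float32(1.8737))]
pads [(array([0.5468, 0.2118]), array([ 5.7, 27.7]), np.float32(0.2368))]
```

View pics/o1.png

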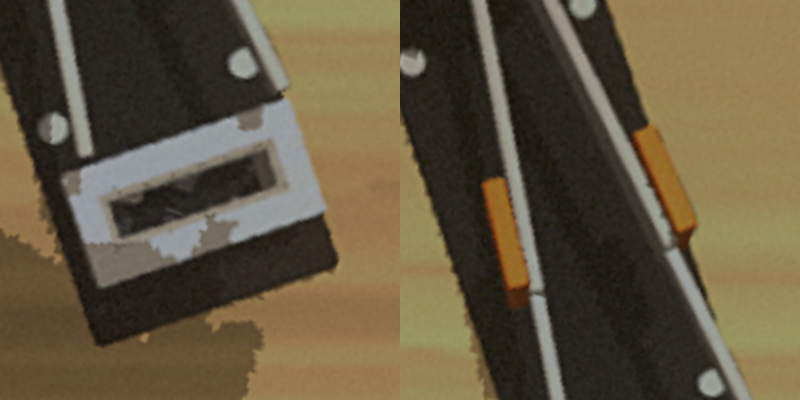

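The block rectifies to 30.1 × 60.5 mm, which matches the large stand. That puts the slot at (0.4825, 0.1672), the stand yaw at about 0.327 and the squeeze point at about (0.5526, 0.191). Next I look at the rack.

Emit:
{"fn": "jog_arm", "kwargs": {
  "moves": [
    [[-134,-319,0],58],
    [[-134,-319,0],58],
    [[-134,-319,0],58],
    [[-134,-319,0],58],
    [[-134,-319,0],58],
    [[-134,-319,0],58],
    [[-134,-319,0],58],
    [[-134,-319,0],58],
    [[-134,-319,0],58],
    [[-134,-319,0],58],
    [[-134,-319,0],58],
    [[-134,-319,0],58]
  ]
}}

```text
clock: 3.8
eef_pos: [0.5537, -0.1631, 0.2015]
tool_rot: [0.621, 0.784, 0.0, 0.0]
ft_force: [0.2, -0.5, 0.2]
grip_width: 0.0854
```

```bash
python3 - <<'E'
from h import *
np.set_printoptions(precision=4,suppress=True)
o=monitor.get_obs(); print(o["eef_pos"],yaw(o),o["joint_pos"],o["clock"],abs(o["joint_vel"]).max())
im=imaging.camera("wrist"); cv2.imwrite("pics/w2.png",im[:,:,::-1])
c=(.553,-.165);half=.05;s=.0004
A=ortho(im,o,.106,c,half,s); g=cv2.cvtColor(A,cv2.COLOR_RGB2HSV)
c2=(.585,-.155); B=ortho(im,o,.03,c2,.1,.0008)
cv2.imwrite("pics/o2.png",np.hstack([cv2.resize(A,(400,400)),cv2.resize(B,(400,400))])[:,:,::-1])
gr=(g[...,0]>45)&(g[...,0]<85)&(g[...,1]>90); print("green",rects(gr,c,half,s,80))
print(proj([.553,-.165,.106],o))
E
```

```text
[ 0.5537 -0.1631  0.2015] 1.8012833661500662 [-0.2865  0.416   0.1306  1.2853  0.0001  1.0538] 3.8 0.003913263782175765
green [(array([ 0.5583, -0.1701]), array([ 8. , 15.3]), np.float32(1.8158))]
[319.0044 254.0146]
```

View pics/o2.png

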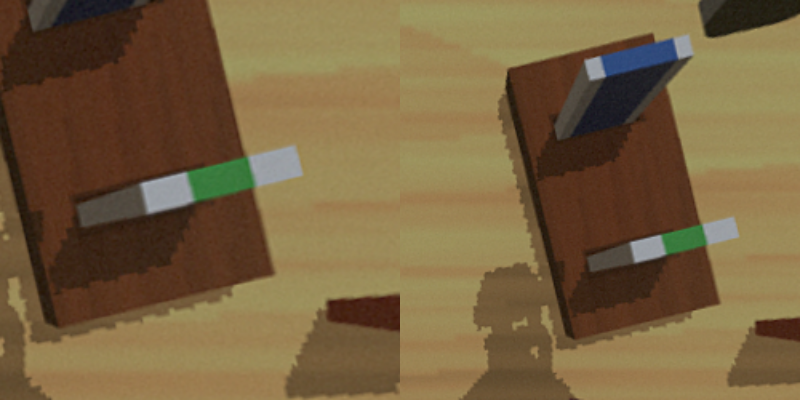

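The green stripe's top edge measures 8.0 × 15.3 mm at (0.5583, -0.1701), yaw about 0.24. Its crop shows the green gauge in the near slot, with the blue one behind and the red decoy at lower right. I'll descend and close gradually, watching the force.

Emit:
{"fn": "jog_arm", "kwargs": {
  "hand": 50,
  "moves": [
    [[-8,3,30],-0.5],
    [[-8,3,60],-0.5],
    [[-8,3,85],-0.5],
    [[-8,3,105],-0.5],
    [[-8,3,116],-0.5],
    [[-8,3,116],-0.5],
    [[-8,3,116],-0.5],
    [[-8,3,116],-0.5]
  ]
}}

```text
clock: 4.65
eef_pos: [0.5594, -0.172, 0.0868]
tool_rot: [0.619, 0.786, 0.001, 0.001]
ft_force: [-0.5, -1.1, 0.2]
grip_width: 0.0496
```

Emit:
{"fn": "jog_arm", "kwargs": {
  "hand": 14,
  "moves": [
    [[0,0,0],0],
    [[0,0,0],0],
    [[0,0,0],0],
    [[0,0,0],0],
    [[0,0,0],0],
    [[0,0,0],0]
  ]
}}

```text
clock: 5.25
eef_pos: [0.5582, -0.1718, 0.0853]
tool_rot: [0.619, 0.786, 0.0, -0.0]
ft_force: [0.5, 0.1, -0.7]
grip_width: 0.0138
```

```bash
python3 - <<'E'
from h import *
np.set_printoptions(precision=4,suppress=True)
o=monitor.get_obs(); print(o["eef_pos"],yaw(o),o["clock"],o["ft_force"],o["grip_width"])
im=imaging.camera("wrist"); cv2.imwrite("pics/w3.png",im[:,:,::-1])
c=o["eef_pos"][:2];half=.05;s=.0004
A=ortho(im,o,.106,c,half,s); g=cv2.cvtColor(A,cv2.COLOR_RGB2HSV)
gr=(g[...,0]>45)&(g[...,0]<85)&(g[...,1]>90)
for r in rects(gr,c,half,s,80): print("green",r,tool(o,[r[0][0]-c[0],r[0][1]-c[1],0]))
u,v=np.round(proj([c[0],c[1],.1],o)).astype(int)
C=im[max(0,v-110):v+110,u-150:u+150]; cv2.imwrite("pics/c3.png",cv2.resize(C,None,fx=2.5,fy=2.5)[:,:,::-1])
E
```

```text
[ 0.5582 -0.1718  0.0853] 1.8072011899535831 5.25 [ 0.4866  0.0756 -0.6584] 0.013772246132874704
green (array([ 0.5582, -0.17  ]), array([ 7.7, 15.5]), np.float32(1.8158)) [1.7698 0.4181 0.0001]
```

View pics/c3.png

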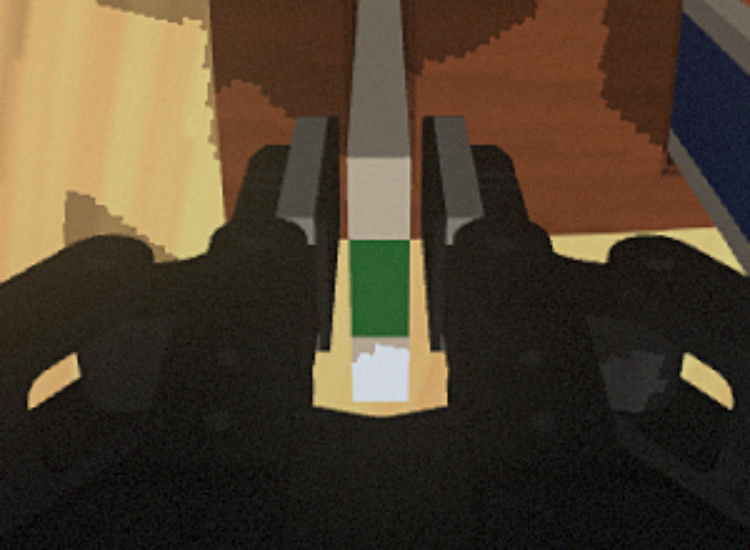

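The gauge sits centred between the pads at (380,290) with even gaps. Now I grip it and lift.

Emit:
{"fn": "jog_arm", "kwargs": {
  "hand": 0,
  "moves": [
    [[0,0,0],0],
    [[0,0,0],0],
    [[0,0,0],0],
    [[0,0,0],0],
    [[0,0,0],0]
  ]
}}

```text
clock: 5.8
eef_pos: [0.5583, -0.1719, 0.0854]
tool_rot: [0.619, 0.786, 0.0, 0.0]
ft_force: [0.9, -0.1, 1.1]
grip_width: 0.0074
```

Emit:
{"fn": "jog_arm", "kwargs": {
  "moves": [
    [[0,0,-15],0],
    [[0,0,-35],0],
    [[0,0,-65],0],
    [[0,0,-100],0],
    [[0,0,-120],0],
    [[0,0,-120],0],
    [[0,0,-120],0]
  ]
}}

```text
clock: 6.5
eef_pos: [0.5581, -0.1718, 0.205]
tool_rot: [0.619, 0.786, 0.0, 0.0]
ft_force: [-0.8, -0.5, -0.7]
grip_width: 0.0071
```

```bash
python3 - <<'E'
from h import *
np.set_printoptions(precision=4,suppress=True)
o=monitor.get_obs(); print(o["eef_pos"],yaw(o),o["clock"],o["ft_force"],o["grip_width"])
im=imaging.camera("wrist"); cv2.imwrite("pics/w4.png",im[:,:,::-1])
c=o["eef_pos"][:2];half=.05;s=.0004; zt=o["eef_pos"][2]+.0207
A=ortho(im,o,zt,c,half,s); g=cv2.cvtColor(A,cv2.COLOR_RGB2HSV)
gr=(g[...,0]>45)&(g[...,0]<85)&(g[...,1]>90)
for r in rects(gr,c,half,s,80): print("green",r,tool(o,[r[0][0]-c[0],r[0][1]-c[1],0]))
D=np.array([.4825,.1672,0])-o["eef_pos"]; print("to slot tool",tool(o,D),"spin deg",np.degrees(yaw(o)-np.pi/2-.327))
E
```

```text
[ 0.5581 -0.1718  0.205 ] 1.807257301381716 6.5 [-0.8385 -0.4731 -0.6838] 0.007130472963564531
green (array([ 0.5581, -0.1699]), array([ 8.3, 15.6]), np.float32(1.7976)) [1.8248 0.4299 0.    ]
to slot tool [347.2537   5.9002 204.9959] spin deg -5.187504037402956
```

Emit:
{"fn": "jog_arm", "kwargs": {
  "moves": [
    [[302,6,0],-5.2],
    [[302,6,0],-5.2],
    [[302,6,0],-5.2],
    [[302,6,0],-5.2],
    [[302,6,0],-5.2],
    [[302,6,0],-5.2],
    [[302,6,0],-5.2],
    [[302,6,0],-5.2],
    [[302,6,0],-5.2],
    [[302,6,0],-5.2]
  ]
}}

```text
clock: 7.55
eef_pos: [0.4933, 0.1218, 0.2046]
tool_rot: [0.583, 0.812, -0.001, -0.0]
ft_force: [0.6, -0.5, -0.2]
grip_width: 0.007
```

```bash
cat > v.py <<'E'
from h import *
import sys
np.set_printoptions(precision=4,suppress=True)
o=monitor.get_obs(); print(o["eef_pos"],yaw(o),o["clock"],o["ft_force"],o["grip_width"])
im=imaging.camera("wrist"); cv2.imwrite(f"pics/{sys.argv[1]}.png",im[:,:,::-1])
c=o["eef_pos"][:2];half=.05;s=.0004; zt=o["eef_pos"][2]+.0207
A=ortho(im,o,zt,c,half,s); g=cv2.cvtColor(A,cv2.COLOR_RGB2HSV)
gr=(g[...,0]>45)&(g[...,0]<85)&(g[...,1]>90)
for r in rects(gr,c,half,s,80): print("green",r,tool(o,[r[0][0]-c[0],r[0][1]-c[1],0]))
c=(.4825,.1672); B=ortho(im,o,.03,c,half,s); g=cv2.cvtColor(B,cv2.COLOR_RGB2HSV)
white=(g[...,2]>110)&(g[...,1]<60)
for r in rects(white,c,half,s,1500): print("block",r,tool(o,[r[0][0]-o["eef_pos"][0],r[0][1]-o["eef_pos"][1],0]))
cv2.imwrite(f"pics/{sys.argv[1]}o.png",np.hstack([cv2.resize(A,(400,400)),cv2.resize(B,(400,400))])[:,:,::-1])
E
python3 v.py w5
```

```text
[0.4933 0.1218 0.2046] 1.8956875069688852 7.55 [ 0.6068 -0.545  -0.205 ] 0.0069951707642725396
green (array([0.4934, 0.1236]), array([ 8.3, 15.6]), np.float32(1.8925)) [ 1.7305  0.6456 -0.0011]
block (array([0.4827, 0.1661]), array([30.2, 60.1]), np.float32(1.8925)) [45.4226  4.0716 -0.012 ]
```

View pics/w5o.png

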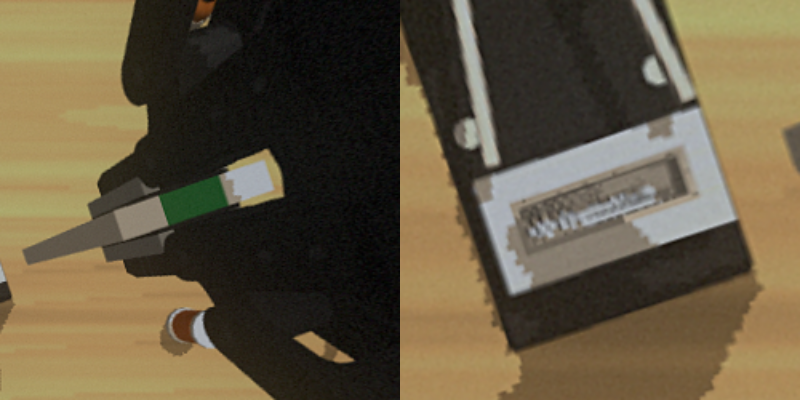

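Gauge and block are parallel (both 1.8925). In tool axes the gauge-to-slot offset is about (43.8, 3.2) mm. I'll move over the slot, lower to just above the mouth and check again.

Emit:
{"fn": "jog_arm", "kwargs": {
  "moves": [
    [[43.8,3.2,0],0],
    [[43.8,3.2,0],0],
    [[43.8,3.2,20],0],
    [[43.8,3.2,45],0],
    [[43.8,3.2,70],0],
    [[43.8,3.2,88],0],
    [[43.8,3.2,88],0],
    [[43.8,3.2,88],0],
    [[43.8,3.2,88],0]
  ]
}}

```text
clock: 8.5
eef_pos: [0.4835, 0.1654, 0.1186]
tool_rot: [0.583, 0.813, 0.001, 0.001]
ft_force: [0.0, 0.2, -0.3]
grip_width: 0.0072
```

```bash
python3 v.py w6; python3 - <<'E'
from h import *
im=cv2.imread("pics/w6.png"); o=monitor.get_obs(); u,v=np.round(proj([*o["eef_pos"][:2],.04],o)).astype(int); print(u,v)
a=im[max(0,v-120):v+120,max(0,u-160):u+160]; a=cv2.resize(a,(800,600),interpolation=cv2.INTER_CUBIC)
cv2.imwrite("pics/c6.png",cv2.convertScaleAbs(a,alpha=1.5))
E
```

```text
[0.4835 0.1654 0.1186] 1.8970195444775042 8.5 [ 0.0474  0.2048 -0.2588] 0.00723566277202706
green (array([0.4834, 0.1672]), array([ 8.2, 15.6]), np.float32(1.8925)) [1.7005 0.4804 0.001 ]
block (array([0.4815, 0.1693]), array([30.1, 53.6]), np.float32(1.8925)) [ 4.2986 -0.6464 -0.002 ]
block (array([0.4978, 0.1256]), array([16.2, 22.3]), np.float32(1.8925)) [-42.3202   0.7895   0.0059]
320 260
```

View pics/c6.png

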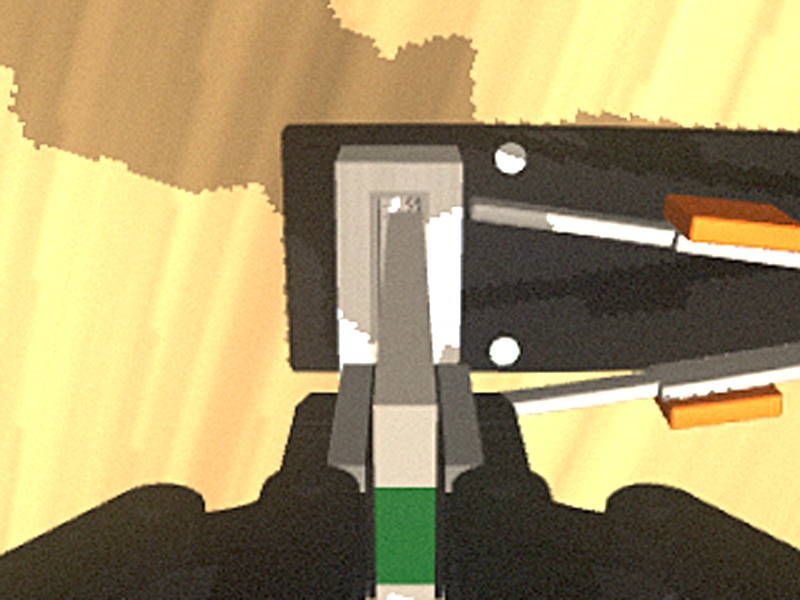

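```bash
python3 - <<'E'
from h import *
np.set_printoptions(precision=2,suppress=True)
o=monitor.get_obs(); p=o["eef_pos"]
for n,r,z in (("foot",212,.0392),("slot chamfer +x",192,.03),("block +x edge",160,.03)):
    P=onz("wrist",(320.5,140+r/2.5),z,o); print(n,tool(o,P-p))
E
```

```text
foot [21.06  0.   79.49]
slot chamfer +x [23.62 -0.02 88.69]
block +x edge [31.31 -0.03 88.69]
```

The crop shows the blade at columns 375–437 with its foot end at row 212, and the slot's chamfer centred at column 400. The slot is therefore about 1.3 mm toward tool -y, and the x fit agrees within 0.5 mm. I'll correct and insert.

Emit:
{"fn": "jog_arm", "kwargs": {
  "moves": [
    [[0,-1.3,0],0],
    [[0,-1.3,5],0],
    [[0,-1.3,9],0],
    [[0,-1.3,12],0],
    [[0,-1.3,15],0],
    [[0,-1.3,18],0],
    [[0,-1.3,18],0]
  ]
}}

```text
clock: 9.25
eef_pos: [0.4811, 0.1653, 0.0988]
tool_rot: [0.582, 0.813, -0.0, -0.0]
ft_force: [0.2, 0.0, -1.5]
grip_width: 0.0074
```

Emit:
{"fn": "jog_arm", "kwargs": {
  "moves": [
    [[0,0,3],0],
    [[0,0,6],0],
    [[0,0,9],0],
    [[0,0,12],0],
    [[0,0,13],0],
    [[0,0,13],0],
    [[0,0,13],0]
  ]
}}

```text
clock: 9.95
eef_pos: [0.4811, 0.1653, 0.0862]
tool_rot: [0.583, 0.813, -0.0, -0.0]
ft_force: [1.1, 0.4, -1.0]
grip_width: 0.0072
```

Emit:
{"fn": "jog_arm", "kwargs": {
  "hand": 30,
  "moves": [
    [[0,0,0],0],
    [[0,0,0],0],
    [[0,0,0],0],
    [[0,0,0],0],
    [[0,0,0],0],
    [[0,0,0],0]
  ]
}}

```text
clock: 10.55
eef_pos: [0.481, 0.1653, 0.0864]
tool_rot: [0.582, 0.813, 0.0, -0.0]
ft_force: [-0.3, 0.4, -1.1]
grip_width: 0.03
```

Emit:
{"fn": "jog_arm", "kwargs": {
  "moves": [
    [[0,0,-20],0],
    [[0,0,-50],0],
    [[0,0,-90],0],
    [[0,0,-115],0],
    [[0,0,-115],0],
    [[0,0,-115],0],
    [[0,0,-115],0]
  ]
}}

```text
clock: 11.25
eef_pos: [0.4802, 0.165, 0.2]
tool_rot: [0.583, 0.813, -0.001, -0.001]
ft_force: [0.6, 0.0, -0.4]
grip_width: 0.0299
```

```bash
python3 - <<'E'
from h import *
np.set_printoptions(precision=4,suppress=True)
o=monitor.get_obs(); print(o["eef_pos"],yaw(o),o["joint_pos"],o["clock"],o["grip_width"])
im=imaging.camera("wrist"); cv2.imwrite("pics/w7.png",im[:,:,::-1])
c=(.4825,.1672);half=.05;s=.0004
g=cv2.cvtColor(ortho(im,o,.106,c,half,s),cv2.COLOR_RGB2HSV)
gr=(g[...,0]>45)&(g[...,0]<85)&(g[...,1]>90); print("green",rects(gr,c,half,s,80))
sd=imaging.camera("side"); cv2.imwrite("pics/s7.png",cv2.resize(sd[110:260,240:400],(800,750))[75:675,:,::-1])
D=np.array([.5526,.191,0])-o["eef_pos"]; print("to sq tool",tool(o,D),"spin deg",np.degrees(yaw(o)-.326), np.degrees(yaw(o)-.326-np.pi))
E
```

```text
[0.4802 0.165  0.2   ] 1.8979580368596447 [ 0.3309  0.2839 -0.0652  1.2242 -0.      1.5745] 11.25 0.029860818112787988
green [(array([0.4814, 0.1668]), array([ 7.8, 15.4]), np.float32(1.8925))]
to sq tool [  1.3971  77.4617 199.7886] spin deg 90.06656108372793 -89.93343891627207
```

View pics/s7.png

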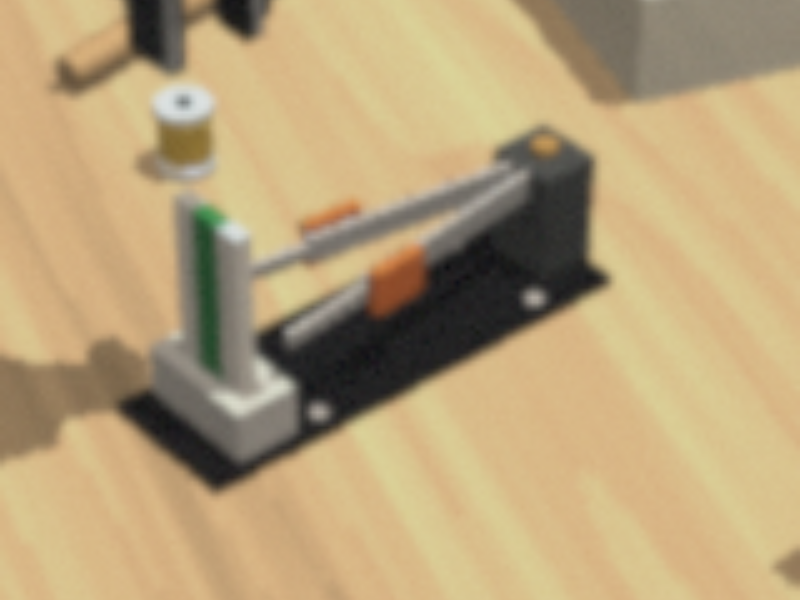

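The side crop shows the green gauge standing upright and fully down in the block, (215,290), with the tweezers still open. Next I turn 90° and go over the finger pads.

Emit:
{"fn": "jog_arm", "kwargs": {
  "hand": 85,
  "moves": [
    [[1.6,75.5,0],-90],
    [[1.6,75.5,0],-90],
    [[1.6,75.5,0],-90],
    [[1.6,75.5,0],-90],
    [[1.6,75.5,0],-90],
    [[1.6,75.5,0],-90],
    [[1.6,75.5,0],-90],
    [[1.6,75.5,0],-90],
    [[1.6,75.5,0],-90],
    [[1.6,75.5,0],-90],
    [[1.6,75.5,0],-90],
    [[1.6,75.5,0],-90]
  ]
}}

```text
clock: 12.55
eef_pos: [0.5515, 0.1908, 0.1999]
tool_rot: [-0.163, 0.987, -0.0, -0.001]
ft_force: [-0.6, -0.2, -0.0]
grip_width: 0.0846
```

Emit:
{"fn": "jog_arm", "kwargs": {
  "moves": [
    [[0,0,40],0],
    [[0,0,80],0],
    [[0,0,110],0],
    [[0,0,135],0],
    [[0,0,153],0],
    [[0,0,153],0],
    [[0,0,153],0],
    [[0,0,153],0]
  ]
}}

```text
clock: 13.35
eef_pos: [0.553, 0.1914, 0.0495]
tool_rot: [-0.163, 0.987, 0.0, 0.001]
ft_force: [-0.4, 0.7, -0.0]
grip_width: 0.0847
```

```bash
python3 - <<'E'
from h import *
np.set_printoptions(precision=4,suppress=True)
o=monitor.get_obs(); print(o["eef_pos"],yaw(o),o["joint_pos"],o["clock"],o["grip_width"],o["ft_force"])
im=imaging.camera("wrist"); cv2.imwrite("pics/w8.png",im[:,:,::-1])
c=o["eef_pos"][:2];half=.05;s=.0004
h=cv2.cvtColor(ortho(im,o,.061,c,half,s),cv2.COLOR_RGB2HSV)
org=(h[...,0]<20)&(h[...,0]>5)&(h[...,1]>190)&(h[...,2]>90)
for r in rects(org,c,half,s,300): print(r,tool(o,[r[0][0]-c[0],r[0][1]-c[1],0]))
E
```

```text
[0.553  0.1914 0.0495] -2.814945577700221 [ 0.3332  0.5589 -0.0631  0.9467  0.      0.0065] 13.35 0.08474921275810623 [-0.4491  0.7277 -0.0325]
(array([0.5429, 0.2085]), array([ 6.2, 35.7]), np.float32(0.245)) [ 4.0569 19.4355 -0.0078]
(array([0.5591, 0.17  ]), array([ 5.9, 29.5]), np.float32(0.4133)) [  1.0669 -22.2269  -0.0031]
```

View pics/w8.png

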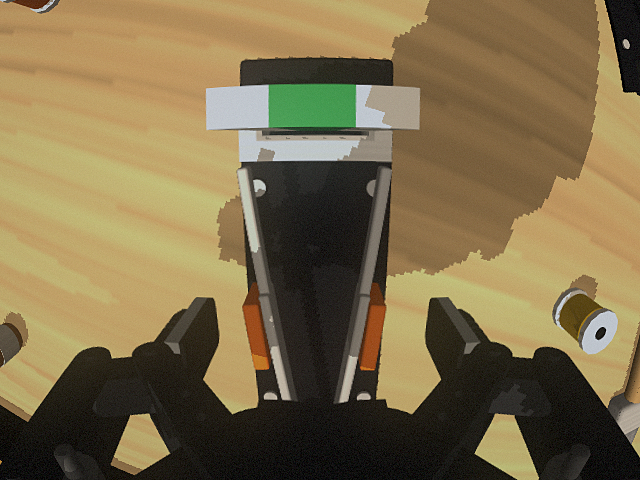

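The wrist view shows the pads at (255,330) and (374,330) between the open fingers at 217 and 427, and the gauge's green top edge at (312,105). The stand centre is about 2 mm to the tool's -y side. I'll shift and close in stages.

Emit:
{"fn": "jog_arm", "kwargs": {
  "hand": 50,
  "moves": [
    [[1,-2,2],0],
    [[1,-2,2],0],
    [[1,-2,2],0],
    [[1,-2,2],0],
    [[1,-2,2],0],
    [[1,-2,2],0]
  ]
}}

```text
clock: 14.0
eef_pos: [0.5519, 0.1887, 0.0465]
tool_rot: [-0.163, 0.987, -0.0, 0.0]
ft_force: [-0.4, -0.9, 0.4]
grip_width: 0.05
```

Emit:
{"fn": "jog_arm", "kwargs": {
  "hand": 40,
  "moves": [
    [[0,0,0],0],
    [[0,0,0],0],
    [[0,0,0],0],
    [[0,0,0],0],
    [[0,0,0],0]
  ]
}}

```text
clock: 14.5
eef_pos: [0.5517, 0.189, 0.0464]
tool_rot: [-0.163, 0.987, 0.0, 0.0]
ft_force: [-2.3, -0.8, 3.5]
grip_width: 0.0402
```

Emit:
{"fn": "jog_arm", "kwargs": {
  "hand": 35,
  "moves": [
    [[0,0,0],0],
    [[0,0,0],0],
    [[0,0,0],0],
    [[0,0,0],0],
    [[0,0,0],0]
  ]
}}

```text
clock: 15.0
eef_pos: [0.5517, 0.1888, 0.0463]
tool_rot: [-0.163, 0.987, 0.0, -0.0]
ft_force: [-1.1, -0.6, 4.9]
grip_width: 0.0352
```

```bash
python3 - <<'E'
from h import *
np.set_printoptions(precision=4,suppress=True)
o=monitor.get_obs(); print(o["eef_pos"],o["clock"],o["grip_width"],o["ft_force"],o["ft_torque"])
im=imaging.camera("wrist"); cv2.imwrite("pics/w9.png",im[:,:,::-1])
cv2.imwrite("pics/c9.png",cv2.convertScaleAbs(cv2.resize(im[60:380,160:480],(600,600),interpolation=cv2.INTER_CUBIC)[:,:,::-1],alpha=1.4))
E
```

```text
[0.5517 0.1888 0.0463] 15.0 0.03515257518666607 [-1.0968 -0.6211  4.8633] [-0.1532  0.3438  0.0648]
```

View pics/c9.png

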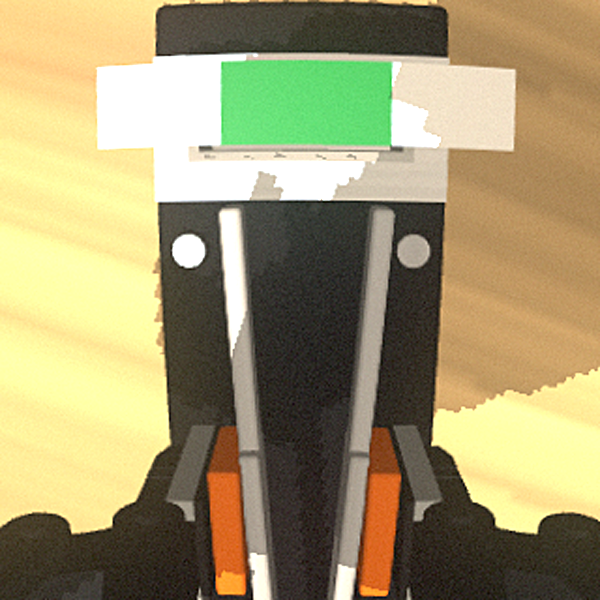

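At opening 35.2 mm the crop shows the tips at columns 230 and 382, symmetric about the stand centre, with a gap of about 21.7 mm. The spring geometry gives about 22.8 mm. A target of about 31.4 mm suits both.

Emit:
{"fn": "jog_arm", "kwargs": {
  "hand": 33,
  "moves": [
    [[0,0,0],0],
    [[0,0,0],0],
    [[0,0,0],0],
    [[0,0,0],0]
  ]
}}

```text
clock: 15.45
eef_pos: [0.5517, 0.1888, 0.0463]
tool_rot: [-0.163, 0.987, -0.0, -0.0]
ft_force: [-1.3, -1.4, 4.5]
grip_width: 0.033
```

Emit:
{"fn": "jog_arm", "kwargs": {
  "hand": 31.4,
  "moves": [
    [[0,0,0],0],
    [[0,0,0],0],
    [[0,0,0],0],
    [[0,0,0],0],
    [[0,0,0],0],
    [[0,0,0],0],
    [[0,0,0],0],
    [[0,0,0],0]
  ]
}}

```text
clock: 16.25
eef_pos: [0.5517, 0.1887, 0.0463]
tool_rot: [-0.163, 0.987, -0.0, -0.0]
ft_force: [-1.2, -1.5, 5.7]
grip_width: 0.0314
```

```bash
python3 - <<'E'
from h import *
np.set_printoptions(precision=4,suppress=True)
o=monitor.get_obs(); print(o["eef_pos"],o["clock"],o["grip_width"],o["ft_force"])
im=imaging.camera("wrist"); cv2.imwrite("pics/w10.png",im[:,:,::-1])
A=cv2.resize(im[60:380,160:480],(600,600),interpolation=cv2.INTER_CUBIC)
cv2.imwrite("pics/c10.png",cv2.convertScaleAbs(A[:,:,::-1],alpha=1.4))
g=A[225:240].mean((0,2)); print("row profile",[(i,int(g[i])) for i in range(215,400,3)])
for t in ("tip_left","tip_right"): print(t,[(np.round(d["centre"],1),round(d["confidence"],2),tool(o,onz("wrist",d["centre"],.05,o)-o["eef_pos"])) for d in models.landmark_of("wrist",t)][:2])
E
```

```text
[0.5517 0.1887 0.0463] 16.25 0.03138224183586195 [-1.2263 -1.455   5.6767]
row profile [(215, 51), (218, 50), (221, 52), (224, 49), (227, 51), (230, 52), (233, 39), (236, 144), (239, 197), (242, 197), (245, 194), (248, 191), (251, 190), (254, 161), (257, 98), (260, 52), (263, 46), (266, 47), (269, 47), (272, 45), (275, 47), (278, 46), (281, 46), (284, 44), (287, 46), (290, 45), (293, 41), (296, 39), (299, 38), (302, 36), (305, 38), (308, 39), (311, 37), (314, 37), (317, 34), (320, 36), (323, 37), (326, 35), (329, 37), (332, 35), (335, 35), (338, 37), (341, 36), (344, 35), (347, 37), (350, 31), (353, 56), (356, 77), (359, 109), (362, 119), (365, 120), (368, 118), (371, 121), (374, 120), (377, 88), (380, 33), (383, 31), (386, 35), (389, 34), (392, 35), (395, 33), (398, 33)]
tip_left [(array([346.8, 167.9]), 0.65, array([59.2177,  9.4359, -3.6802]))]
tip_right [(array([295.4, 168.3]), 0.96, array([59.0708, -7.3533, -3.6779]))]
```

View pics/c10.png

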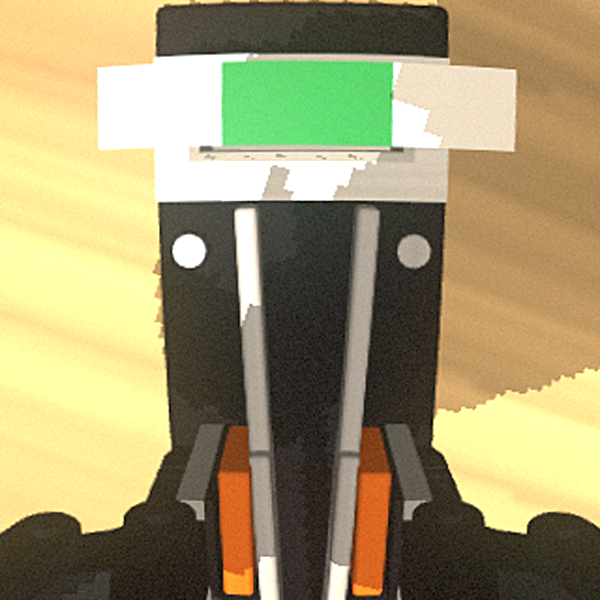

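The gap reads 16.0 mm from the tips' outer edges at columns 235 and 378, and 16.8 mm from the tip landmarks. The grip is steady, so I'm handing in.

```bash
python3 -c "
from h import *
print(bot.job_done()); o=monitor.get_obs(); print(o['clock'],o['grip_width'],o['ft_force'])"
```

```text
the job is handed in; nothing more can be done
None
the job is handed in; nothing more can be done
```

I took the green gauge from the rack's near slot, stood it in the large stand's slot and let go. Then I squeezed the tweezer pads to an opening of 31.4 mm and handed in at about 16.4 s, still holding. The hand-in gives no verdict.

- **Gauge:** the side picture taken after release, and later wrist pictures, show it upright and down in the block. Its foot height was not measured directly, but the arm stopped within about 1 mm of the expected seated height.
- **Tip gap:** the last picture gave 16.0 mm from the tip edges and 16.8 mm from the tip landmarks, and the gripper opening predicts about 16.6 mm. All three are inside 13–19 mm.
- **Grip:** the opening read 31.4 mm at the last two checks. The squeeze force itself can't be read directly. About 5.7 N of upward force showed on the wrist, probably drag from the fingers swinging forward as they closed.
- **Other objects:** I didn't check the blue gauge, spools and bottle again at the end. No move was planned to touch them.
- **Disagreement:** the wrist camera was about 1–2 mm off sideways at different ranges. I corrected for this before inserting the gauge and again before squeezing.

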